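Thread the lift module's guide rod through both bushings and hold it

ROBOT

A 6-joint arm with a two-finger parallel gripper is mounted at the origin on the work surface. World frame = base frame: x ahead of the robot, y to its left, z up, the work surface at z = 0. Lengths are in m, angles in rad, forces in N, time in s.
With the tool pointing down it reaches from about 0.35 to 0.975 m from the base axis. Payload 17.4 kg.
Tool frame: the origin (TCP) lies between the finger pads; the fingertips stand 25 mm ahead of it and the grasp point (between the pads) lies 6 mm ahead of it; z points along the fingers, x is the direction in which the jaws open and shut, and the axes are right-handed (so a half turn about z gives the same grasp; the last joint's range is limited). The gripper opens to 85 mm and grips with 20 to 120 N. Pads are 22 mm wide; open, the fingers measure 114 mm over their backs; the gripper's body (76 mm by 85 mm) begins 54 mm behind the grasp point. The pads swing forward as they close: fully open they stand 13 mm farther back than shut.
Start: joints at [1.186, 0.116, 1.442, -0, 1.584, -0.038], TCP at [0.229, 0.635, 0.256] pointing down, gripper open.
Joint ranges: [-2.83, 2.83], [-0.83, 2.19], [0.07, 2.5], [-1.14, 4.28], [0.01, 3], [-2.97, 2.97]. Speed limits (rad/s): [1.89, 1.89, 2.22, 3.14, 3.14, 3.14].

INTERFACE

Orientations are given as a 3x3 rotation matrix whose columns are the frame's x, y, z axes.
In Python, from plant import env gives the robot as it stands.
- The arm moves only by the tool carry_out, never from a script. Its argument "steps" is a list of rows, each an object with "dp": the shift along the tool's x, y, z in units of 5 cm (1.0 is 5 cm), a list of three; "dr": the turn, a rotation vector about the tool's x, y, z in units of 5 degrees (1.0 is 5 degrees), a list of three. A call has 1 to 10 rows; each row shifts and turns the commanded pose from where the row before left it, along the tool's axes as they then stand; what a row does not reach is not made up. A row lasts 1/8 s, in which the tool goes at most 62.5 mm and 10.7 degrees, less where a joint would pass 70% of its speed; a pose out of reach is approached as far as the arm can. A call with a number of a shift or a turn outside -1 to 1 is refused whole. A call with a gripper value outside its range is refused whole. "jaw" is the opening, from 0 (shut) to 1 (fully open), set as the call begins (left out, the last holds). The fingers move at their own pace and stop on an object; "newtons" is the grip in N (left out, the last holds). Time passes only in rows, so rows that do not move let the fingers close. It gives the time, the measured TCP pose, the force and the opening at its end, in the units of the state.
- env.sense(): the state, without advancing time (a new reading comes with each control period).
- env.camera(name): name is "scene" or "top"; returns a dict with "image" (420x560x3 uint8, blue, green, red), "vfov" (degrees; the focal length in pixels is half the picture's height over the tangent of half this angle, whatever the lens; pixels are square), "cx", "cy" (the principal point, pixels), "k1" (the pictures are not rectified: a ray, as slopes to the right and down, at radius r is drawn at 1 + k1 r^2 times it, then the intrinsics apply), "rvec" (rotation vector, rad) and "tvec" (3), from world to camera coordinates, as OpenCV has them. Camera axes: x right, y down, z forward; pixel columns grow to the right and rows downward; lengths in m; the calibration is good to about 2 mm. A picture is of the moment at which its call begins. There is no depth.
- env.hand_in(): hands the job in, once; it reports no verdict.
Trained networks look in a picture, given as the dict that the camera call returned (one of the last four; its "shot" number tells which), for a name from the list of things; names that differ only in an ending like _2 or _b are one class to them, and where a whole thing is asked for, a point or a joint stands for the part that bears it (a point fixed in the world has none). Each returns a list of dicts, best first, with "confidence" (0 to 1); they miss things now and then, are a little off and sometimes report something else, mostly with a low value. They report only what shows in the picture. A call takes as long as a camera call.
- env.outline_of(picture, label): "region" (420x560 bool, what is visible of it) and "extent" ([centre column, centre row, width, height] in pixels, round what is visible of it).
The state is a dict: "time": time; "joints": joint angles; "joint_vel": joint speeds; "joint_efforts": joint torques, N m; "tcp_pos": TCP position; "tool_rot": TCP orientation; "wrist_force": force on the tool from outside, world axes, zero at the start; "moment": the same for the moment, N m; "opening": finger opening in m.
Only numpy, scipy, OpenCV 4.12 (cv2) and the standard library are available. Lean on these libraries where they do the work, as an engineer would, in place of code of your own. Each camera call takes 0.05 s, during which the arm holds its last target.

TASK

Fold the lift module's open navy cover down level against its stop, so that its brass bushing stands over the lower one. Then take the guide rod with the green grip out of the rack, thread it tip first down through the cover's bushing and on through the lower bushing, and finish while still holding it there, still and upright, with about 15 mm of the tip showing below the lower bushing and touching nothing beneath, so that a colleague can clamp it. Leave the two spare rods in the rack and the other things on the bench where they are.

Things in the scene. Friction and masses are not known exactly. Their poses are not given: they have to be found in the camera images.
- stand: Lift module, fixed to the bench: navy base plate 165 x 160 mm, 8 mm thick; pale wall along one edge (-x) carrying the cover's hinge, two 12 mm posts at the corners opposite, all 97 mm high; a bridge from the wall holds the brass lower bushing. Origin: centre of its underside on the bench, directly below the lower bushing. x points from the hinge wall across the base, y along the hinge, z up.
- lower_bushing (a point): Centre of the top mouth of the lower brass bushing (30 mm square, 14 mm thick, vertical through bore of 12.5 mm). Top mouth 54 mm and bottom face 40 mm above the bench; 32 mm of open space from there down to the base plate. Axes as the stand.
- upper_bushing (a point): Centre of the outer (top) mouth of the upper brass bushing, which is let into the cover and moves with it (30 mm square, 20 mm thick, through bore 12.5 mm along its z), 74.5 mm from the hinge axis. With the cover level it stands exactly above the lower bushing, this point 115 mm and its bottom face 95 mm above the bench; its top stands 8 mm proud of the cover's outer face.
- cover_hinge (a point): Point on the hinge axis at the middle of the hinge, 103 mm above the bench, 74.5 mm from the bushing axis towards the stand's -x. The axis runs along the stand's y.
- cover_edge (a point): Point on the cover's outer (top) face, on its middle line, 115 mm from the hinge axis and 30 mm from the free edge: a clear place to push. The point moves with the cover; its own x points from hinge to free edge, z out of the outer face.
- cover (a joint): Angle (rad) of the hinged navy cover, a flat panel 145 mm from hinge axis to free edge, 150 mm wide, 8 mm thick. 0 = folded down level on its stop; grows as the free edge rises; 1.57 = upright. Stiff hinge: it stays where left and takes 3 to 6 N near the free edge. When open, its outer face looks to the stand's -x and up: push that face over towards the stand's +x, then down.
- guide_rod: The guide rod, with the GREEN grip, upright in one of the rack's three sockets, tip 8 mm above the bench. Steel shaft 10 mm in diameter, 130 mm long, its lowest 7 mm tapering to a 4 mm tip; on top a square green grip 16 x 16 mm, 40 mm tall (170 mm in all, about 90 g). Origin: centre of the tip's end. z runs up the rod to the grip; the grip's flats face x and y.
- rack: White rod rack, fixed to the bench, 60 mm (x) x 190 mm (y) x 70 mm tall, with three vertical 12 mm square sockets, 62 mm deep, in a row along its y, 65 mm apart. Origin: centre of its underside.
- spare_a: Spare rod with a YELLOW square grip, upright in the rack; 10 mm shaft 105 mm long, grip 16 x 16 x 40 mm. Origin at its tip. To be left in its socket.
- spare_b: Spare rod with a GREY square grip, otherwise as the yellow one. To be left in its socket.
- amber_bottle: Bystander: amber reagent bottle, 60 mm across, 120 mm tall, blue cap. Origin at its underside. To be left alone.
- white_jar: Bystander: small white jar with red lid, 52 mm across, 70 mm tall. Origin at its underside. To be left alone.
- screwdriver: Bystander: screwdriver lying on the bench, 160 mm long, grey handle. Origin at its underside. To be left alone.
- brown_jar: Bystander: brown glass jar with black lid, 60 mm across, 80 mm tall. Origin at its underside. To be left alone.

How it is judged:
By the outcome, as a careful person would: the job done as asked, in the order asked, and still so for the second after the job is handed in, while the arm keeps its last pose, push and grip.
It also fails if it takes over 66 s, if anything falls off the work surface, if the arm or the gripper's body presses on something with over 40 N, if the wrist force passes 120 N, or if a joint passes its speed limit or range.

## Working session

There is one attempt and no reset: what is moved stays moved. The work goes in short steps, Python scripts to look and compute and a tool call to move; the robot and the scene stay as the last step left them, time stands still between calls to the robot, and variables do not carry over. Pictures are saved under pics/ and viewed, and the job is handed in when it is done.

Besides the shell and the picture viewer there is one more tool, called after "Call:" as a command line: name --argument value ..., lists and objects as JSON in quotes. carry_out: Moves the arm, as the interface text tells. Its arguments: {"type":"object","properties":{"steps":{"type":"array"},"jaw":{"type":"number"},"newtons":{"type":"number"}},"required":["steps"]}

```bash
ls; mkdir -p pics
python3 - <<'E'
from plant import env
import cv2,numpy as np,pickle
s=env.sense();print({k:np.round(v,3).tolist() for k,v in s.items()})
for n in("scene","top"):
    p=env.camera(n);cv2.imwrite(f"pics/{n}0.png",p["image"]);print(n,{k:np.round(v,4).tolist() for k,v in p.items() if k!="image"})
    pickle.dump(p,open(f"{n}0.pkl","wb"))
    for l in("stand","lower_bushing","upper_bushing","cover_edge","cover","guide_rod","rack","spare_a","amber_bottle","white_jar","screwdriver","brown_jar"):
        try:
            r=env.outline_of(p,l);print(l,[(round(float(d["confidence"]),2),np.round(d["extent"],1).tolist()) for d in r])
        except Exception as e: print(l,e)
E
```

```text
pics
{'time': 0.0, 'joints': [1.186, 0.117, 1.442, 0.0, 1.584, -0.038], 'joint_vel': [-0.001, -0.001, -0.0, 0.001, 0.001, 0.0], 'joint_efforts': [0.001, -73.197, -63.251, 0.0, 0.006, -0.0], 'tcp_pos': [0.229, 0.635, 0.256], 'tool_rot': [[0.34, 0.94, -0.0], [0.94, -0.34, -0.001], [-0.001, -0.0, -1.0]], 'wrist_force': [0.415, -1.128, 0.265], 'moment': [0.04, 0.01, -0.009], 'opening': 0.085}
scene {'vfov': 45.2897, 'cx': 277.0314, 'cy': 212.3696, 'k1': 0.0222, 'rvec': [1.091, 2.4981, -0.8882], 'tvec': [0.398, -0.2285, 1.3792], 'shot': 1}
stand [(0.79, [231.1, 177.7, 97.5, 126.9]), (0.61, [233.9, 146.6, 77.0, 61.9])]
lower_bushing [(0.96, [230.4, 181.2, 98.2, 123.9])]
upper_bushing [(0.64, [237.2, 148.6, 79.4, 61.7])]
cover_edge [(0.73, [236.6, 149.2, 77.1, 61.3])]
cover [(0.97, [234.3, 148.7, 73.4, 56.6]), (0.4, [337.9, 201.1, 53.9, 37.9])]
guide_rod [(0.77, [363.6, 258.1, 14.8, 37.5])]
rack [(0.71, [385.5, 302.9, 101.4, 91.4])]
spare_a [(0.65, [420.9, 298.7, 17.1, 31.6]), (0.56, [235.6, 147.4, 70.5, 58.4]), (0.49, [391.1, 279.5, 14.4, 34.3]), (0.2, [228.3, 180.8, 97.4, 124.5])]
amber_b
[... 446 characters left out ...]
8.6, 68.6, 66.9]), (0.59, [334.1, 221.3, 68.7, 47.4])]
upper_bushing [(0.67, [331.9, 219.1, 65.5, 48.1])]
cover_edge [(0.85, [334.3, 221.0, 64.8, 50.8])]
cover [(0.97, [336.8, 220.8, 73.9, 47.5])]
guide_rod [(0.45, [197.3, 209.8, 13.0, 8.6])]
rack [(0.89, [181.3, 219.2, 67.7, 26.0])]
spare_a [(0.65, [259.9, 282.2, 11.1, 31.7])]
amber_bottle [(0.8, [395.2, 181.3, 25.8, 22.3]), (0.46, [233.6, 148.4, 20.1, 29.4])]
white_jar [(0.85, [293.1, 150.0, 18.1, 23.0]), (0.56, [331.9, 218.5, 71.9, 67.0])]
screwdriver [(0.81, [260.2, 286.6, 12.8, 34.8]), (0.59, [197.8, 211.2, 13.1, 8.0])]
brown_jar [(0.65, [291.3, 147.8, 18.2, 22.7]), (0.63, [233.8, 145.7, 21.1, 31.3]), (0.31, [181.2, 217.7, 69.3, 28.7])]
```

Run:
```python
import cv2
a=cv2.imread("pics/scene0.png");cv2.imwrite("pics/scene0c.png",cv2.resize(a[90:390,60:460],(800,600),interpolation=cv2.INTER_CUBIC))
a=cv2.imread("pics/top0.png");cv2.imwrite("pics/top0c.png",cv2.resize(a[120:330,140:420],(800,600),interpolation=cv2.INTER_CUBIC))
```

```text
(no output)
```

View pics/scene0c.png

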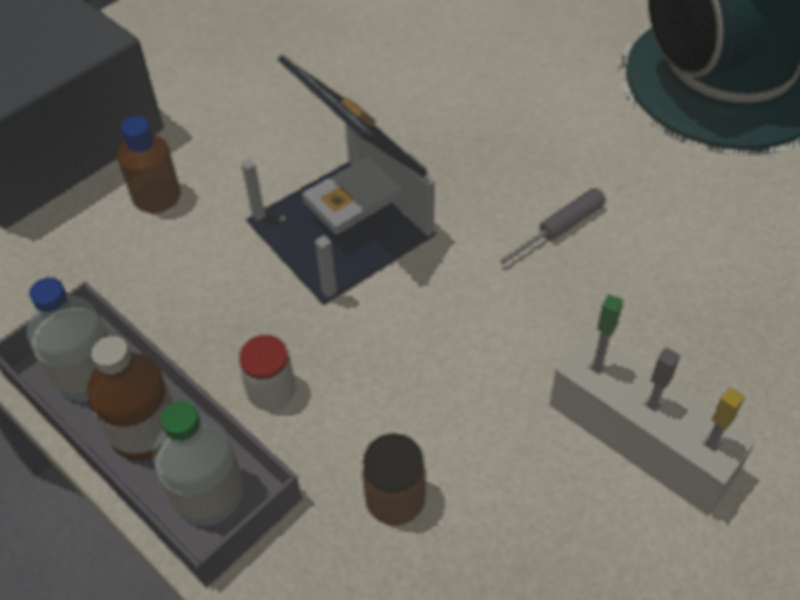

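View pics/top0c.png

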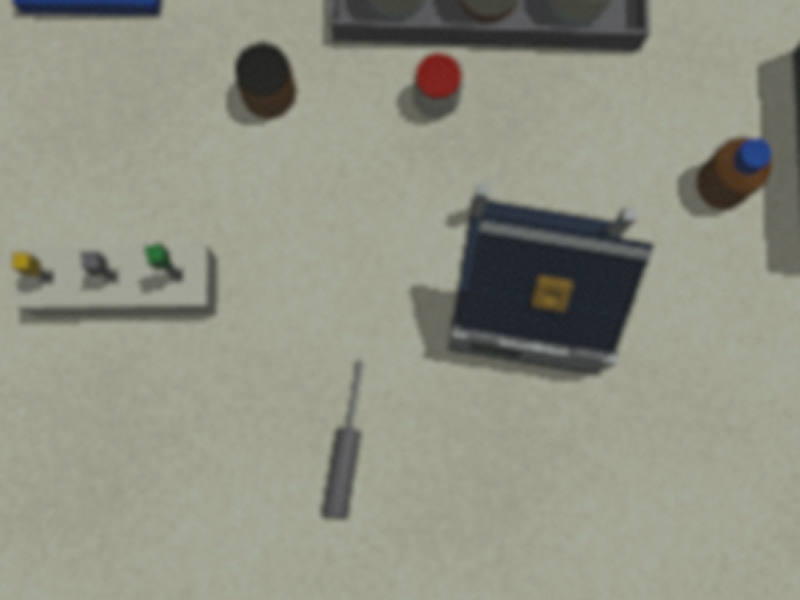

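View pics/top0.png

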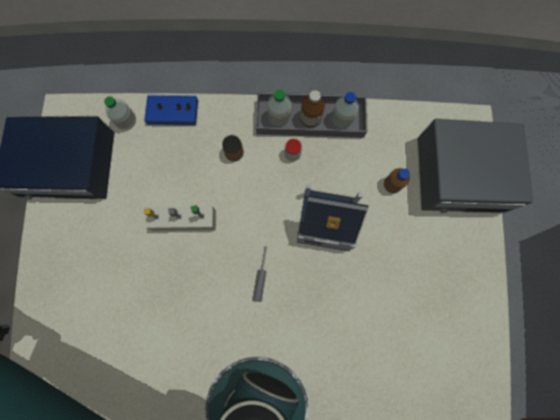

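The scene view shows the stand at about (230,180) with the cover half open, and the rack at (385,300) with the green rod at the stand end. The top view agrees: cover at (334,221), rack at (181,219). Next I'll fit their poses.

```bash
cat > H.py <<'E'
import numpy as np,cv2,pickle
def K(p):
    f=p["image"].shape[0]/2/np.tan(np.radians(p["vfov"])/2)
    return np.array([[f,0,p["cx"]],[0,f,p["cy"]],[0,0,1.]]),np.array([p["k1"],0,0,0,0.])
def proj(p,X):
    k,d=K(p); return cv2.projectPoints(np.asarray(X,float).reshape(-1,1,3),np.array(p["rvec"],float),np.array(p["tvec"],float),k,d)[0][:,0]
def ray(p,uv):
    k,d=K(p); n=cv2.undistortPoints(np.asarray(uv,float).reshape(-1,1,2),k,d)[:,0]
    R=cv2.Rodrigues(np.array(p["rvec"],float))[0]; t=np.array(p["tvec"],float).ravel()
    o=-R.T@t; D=np.c_[n,np.ones(len(n))]@R; return o,D
def at_z(p,uv,z):
    o,D=ray(p,uv); return o+D*((z-o[2])/D[:,2])[:,None]
def tri(obs):
    A=0;b=0
    for p,uv in obs:
        o,D=ray(p,uv);d=D[0]/np.linalg.norm(D[0]);M=np.eye(3)-np.outer(d,d);A=A+M;b=b+M@o
    x=np.linalg.solve(A,b); return x
def crop(p,c,half,scale,fn,pts=None):
    im=p["image"];x0,y0=int(c[0]-half[0]),int(c[1]-half[1])
    a=im[y0:y0+2*half[1],x0:x0+2*half[0]]
    a=cv2.resize(a,None,fx=scale,fy=scale,interpolation=cv2.INTER_CUBIC)
    a=cv2.convertScaleAbs(a,alpha=1.4)
    if pts is not None:
        for q in pts:
            u=tuple(int(round(v)) for v in ((q[0]-x0+.5)*scale-.5,(q[1]-y0+.5)*scale-.5)); cv2.circle(a,u,2,(0,0,255),-1)
    cv2.imwrite(fn,a);print(fn,"origin",x0,y0,"scale",scale,a.shape)
E
python3 - <<'E'
from H import *
s=pickle.load(open("scene0.pkl","rb"));t=pickle.load(open("top0.pkl","rb"))
crop(s,(232,178),(60,70),8//2*1.0 if 0 else 4,"pics/a.png")
crop(t,(333,220),(50,40),8,"pics/b.png")
crop(s,(390,290),(60,50),6,"pics/c.png")
crop(t,(182,214),(45,25),8,"pics/d.png")
crop(s,(232,178),(60,70),4,"pics/a.png")
print(at_z(t,[(331,219)],0.0),at_z(t,[(181,219)],.07))
E
```

```text
pics/a.png origin 172 108 scale 4 (560, 480, 3)
pics/b.png origin 283 180 scale 8 (640, 800, 3)
pics/c.png origin 330 240 scale 6 (600, 720, 3)
pics/d.png origin 137 189 scale 8 (400, 720, 3)
pics/a.png origin 172 108 scale 4 (560, 480, 3)
[[ 0.54637456 -0.20531183  0.        ]] [[0.52269452 0.22738717 0.07      ]]
```

View pics/a.png

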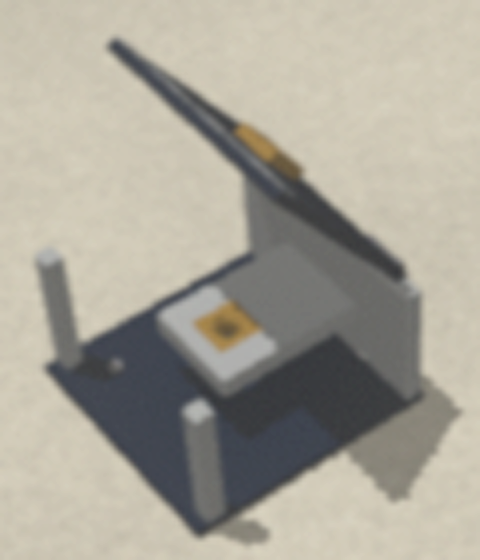

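View pics/b.png

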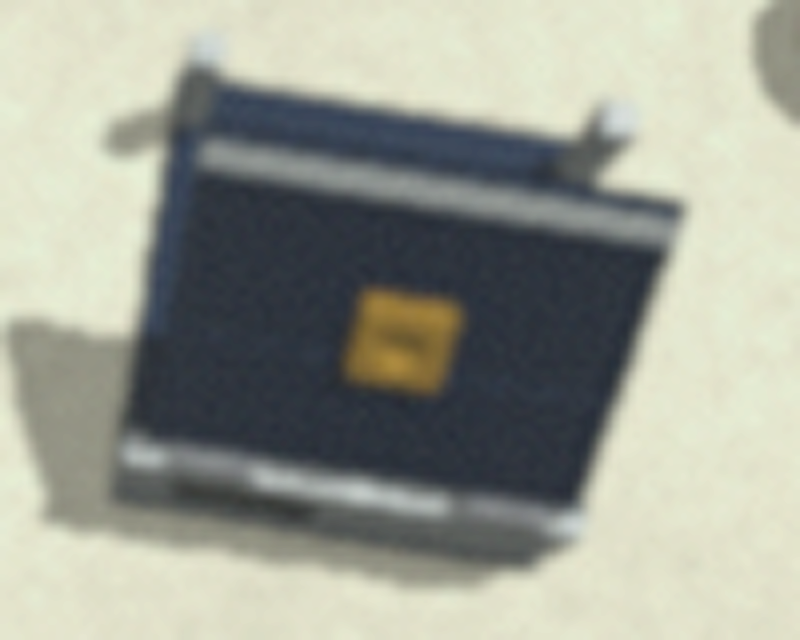

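View pics/c.png

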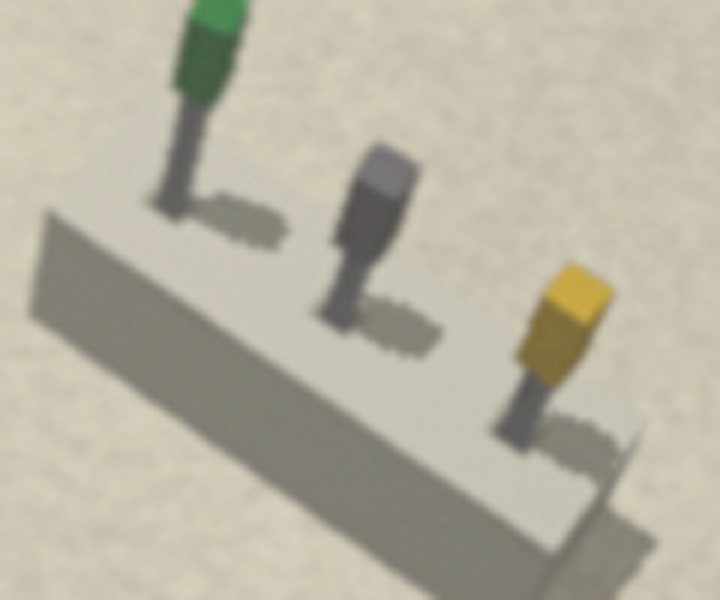

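View pics/d.png

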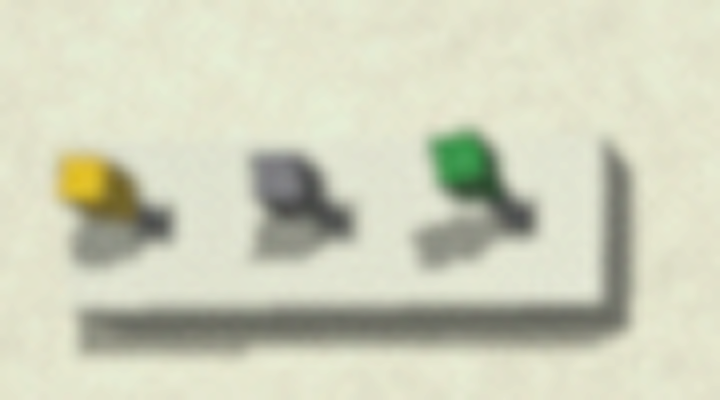

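```bash
cat > fit.py <<'E'
from H import *
from scipy.optimize import least_squares
s=pickle.load(open("scene0.pkl","rb"));t=pickle.load(open("top0.pkl","rb"))
A=lambda u,v:((u+.5)/4-.5+172,(v+.5)/4-.5+108)
B=lambda u,v:((u+.5)/8-.5+283,(v+.5)/8-.5+180)
def cov(th,r,y,n): return (-.0745+r*np.cos(th)-n*np.sin(th),y,.103+r*np.sin(th)+n*np.cos(th))
obs=[(s,A(198,408),lambda th:(.0765,.074,.097)),(s,A(50,257),lambda th:(.0765,-.074,.097)),
(s,A(228,326),lambda th:(0,0,.054)),(s,A(200,533),lambda th:(.0825,.08,.004)),(s,A(47,367),lambda th:(.0825,-.08,.004)),
(t,B(207,48),lambda th:(.0765,.074,.097)),(t,B(615,118),lambda th:(.0765,-.074,.097)),
(t,B(403,341),lambda th:cov(th,.0745,0,.012)),(t,B(688,205),lambda th:cov(th,.145,-.075,-.004)),
(s,A(115,42),lambda th:cov(th,.145,-.075,0))]
names="postL_s postR_s low_s baseN_s baseL_s postL_t postR_t up_t covR_t covfar_s".split()
def T(x,q): c,sn=np.cos(x[2]),np.sin(x[2]); return (x[0]+c*q[0]-sn*q[1],x[1]+sn*q[0]+c*q[1],q[2])
def f(x): return np.concatenate([proj(p,[T(x,g(x[3]))])[0]-uv for p,uv,g in obs])
r=least_squares(f,[.55,-.2,-.15,.8],loss="soft_l1");print(r.x.round(4))
for n,e in zip(names,f(r.x).reshape(-1,2)): print(n,e.round(2))
x=r.x
pts=[T(x,q) for q in [(-.0825,.08,0),(-.0825,-.08,0),(.0825,.08,0),(.0825,-.08,0),(0,0,.054),(.015,.015,.054),(-.015,.015,.054),(.015,-.015,.054)]+[cov(x[3],a,b,.004) for a in(0,.145) for b in(.075,-.075)]+[cov(x[3],.0745+a,b,.012) for a in(-.015,.015) for b in(.015,-.015)]]
crop(s,(232,178),(60,70),4,"pics/a2.png",proj(s,pts));crop(t,(333,220),(50,40),8,"pics/b2.png",proj(t,pts))
# rods
C=lambda u,v:((u+.5)/6-.5+330,(v+.5)/6-.5+240)
D=lambda u,v:((u+.5)/8-.5+137,(v+.5)/8-.5+189)
print("green base",at_z(s,[C(172,208)],.07),at_z(t,[D(516,218)],.07))
print("grey base",at_z(s,[C(340,322)],.07),at_z(t,[D(336,222)],.07))
print("yel base",at_z(s,[C(515,438)],.07),at_z(t,[D(155,222)],.07))
print("green top",at_z(t,[D(461,157)],.178))
print("grey top",at_z(s,[C(388,170)],.153),at_z(t,[D(282,178)],.153))
print("yel top",at_z(s,[C(578,292)],.153),at_z(t,[D(83,180)],.153))
print("rack edge right bottom",at_z(t,[D(605,302),D(85,308),D(608,140)],.07), at_z(s,[C(48,212),C(553,553),C(642,428)],.07))
crop(s,(365,255),(30,30),10,"pics/c2.png")
E
python3 fit.py
```

```text
[ 0.5399 -0.1909 -0.139   0.9288]
postL_s [-0.92  1.41]
postR_s [-1.87 -0.12]
low_s [ 1.68 -1.54]
baseN_s [ 1.35 -0.69]
baseL_s [ 0.87 -0.97]
postL_t [-0.26 -1.35]
postR_t [ 0.83 -1.57]
up_t [-0.71  2.42]
covR_t [-0.91 -0.48]
covfar_s [-0.82 -0.43]
pics/a2.png origin 172 108 scale 4 (560, 480, 3)
pics/b2.png origin 283 180 scale 8 (640, 800, 3)
green base [[0.53705244 0.17304401 0.07      ]] [[0.53332455 0.17091323 0.07      ]]
grey base [[0.53485173 0.23851368 0.07      ]] [[0.53021417 0.23491091 0.07      ]]
yel base [[0.53186942 0.30239089 0.07      ]] [[0.5285003  0.29993404 0.07      ]]
green top [[0.53290195 0.16837281 0.178     ]]
grey top [[0.53137725 0.23629093 0.153     ]] [[0.52944224 0.23257455 0.153     ]]
yel top [[0.52885102 0.30093039 0.153     ]] [[0.52706878 0.29903634 0.153     ]]
rack edge right bottom [[0.50421801 0.13768631 0.07      ]
 [0.49700684 0.32255792 0.07      ]
 [0.56223857 0.13992912 0.07      ]] [[0.56621836 0.14398018 0.07      ]
 [0.55718516 0.33217686 0.07      ]
 [0.50177214 0.32954092 0.07      ]]
pics/c2.png origin 335 225 scale 10 (600, 600, 3)
```

View pics/a2.png

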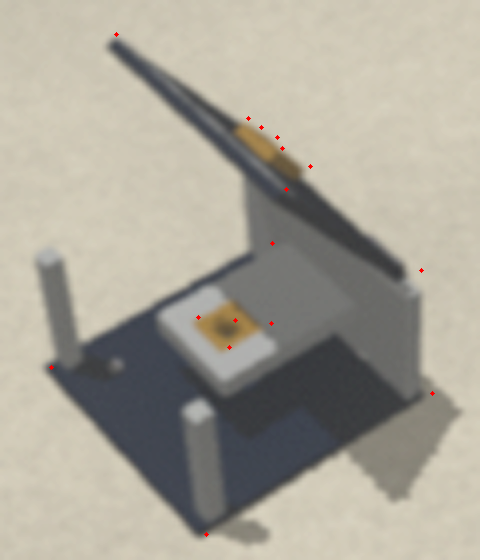

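View pics/b2.png

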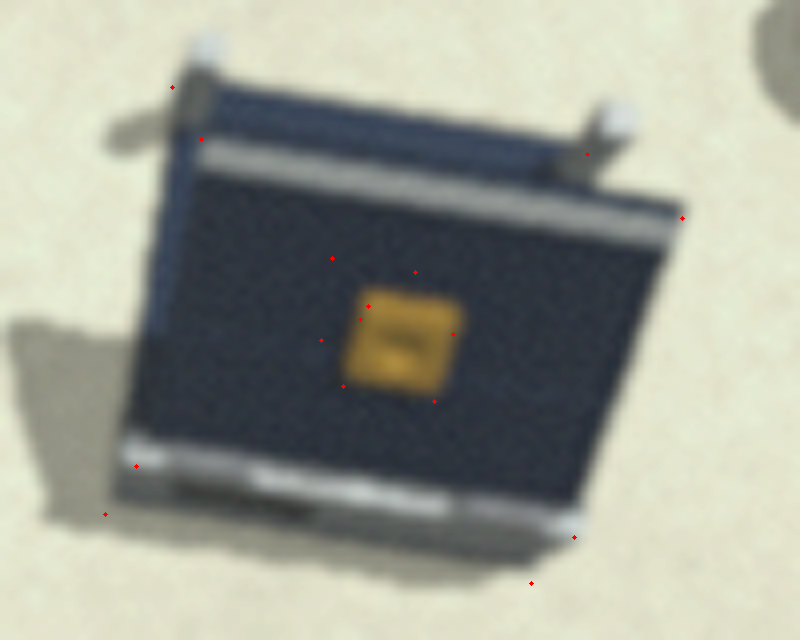

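View pics/c2.png

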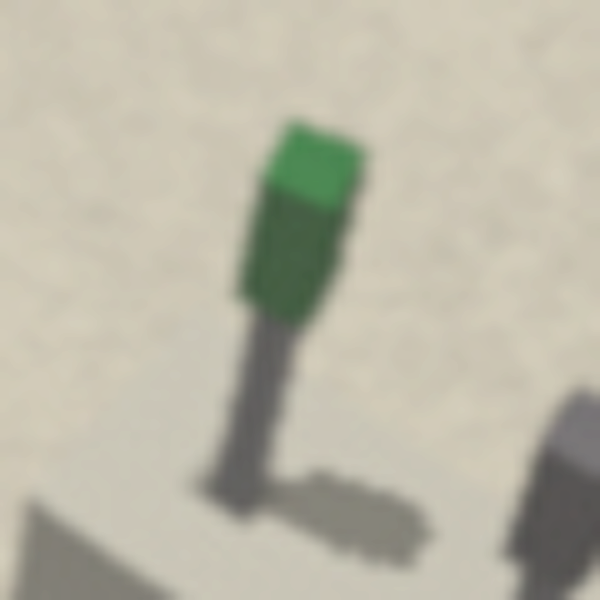

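```bash
cat > fit2.py <<'E'
exec(open("fit.py").read().split("r=least_squares")[0])
obs[3]=(s,A(200,535),lambda th:(.0825,.08,0.))
obs[7]=(t,B(394,389),lambda th:cov(th,.0595,0,.012))
obs+=[(t,B(345,383),lambda th:cov(th,.0595,.015,.012)),(t,B(440,396),lambda th:cov(th,.0595,-.015,.012)),(t,B(360,288),lambda th:cov(th,.0895,.015,.004)),(t,B(465,298),lambda th:cov(th,.0895,-.015,.004)),
 (s,A(237,124),lambda th:cov(th,.0895,.015,.012)),(s,A(278,146),lambda th:cov(th,.0595,.015,.012))] 
obs=obs[:-2]
names+=["f1","f2","f3","f4","s1","s2"]
def sh(p,d): q=dict(p);q["tvec"]=np.array(p["tvec"]).ravel()+d;return q
def f2(x):
    S=sh(s,x[4:7]);Tt=sh(t,x[7:10])
    return np.concatenate([proj(S if p is s else Tt,[T(x,g(x[3]))])[0]-uv for p,uv,g in obs]+[x[4:]/.002])
r=least_squares(f2,[.55,-.2,-.15,.8]+[0]*6,loss="soft_l1");print(r.x.round(4))
for n,e in zip(names,f2(r.x)[:2*len(obs)].reshape(-1,2)): print(n,e.round(2))
x=r.x
print("edge",T(x,cov(x[3],.115,0,.004)),"hinge",T(x,(-.0745,0,.103)))
E
python3 fit2.py
```

```text
[ 5.404e-01 -1.915e-01 -1.410e-01  9.254e-01  5.000e-04  6.000e-04
  3.000e-04  5.000e-04 -1.000e-04  1.000e-04]
postL_s [-1.15  1.66]
postR_s [-1.96  0.06]
low_s [ 1.56 -1.3 ]
baseN_s [1.26 0.08]
baseL_s [ 0.78 -0.81]
postL_t [ 0.2  -1.61]
postR_t [ 1.26 -1.73]
up_t [-0.31  0.24]
covR_t [-0.48 -0.79]
covfar_s [-1.03  0.01]
f1 [0.1  0.05]
f2 [-0.34  0.3 ]
f3 [0.5  1.41]
f4 [-1.04  2.07]
edge (np.float64(0.5319967776882795), np.float64(-0.19033855381342255), np.float64(0.19727294111655183)) hinge (np.float64(0.4666697095946921), np.float64(-0.18106564987070012), 0.103)
```

Call:
carry_out --steps '[{"dp": [0,0,0],"dr": [0,0,1]},{"dp": [0,0,0],"dr": [0,0,1]},{"dp": [0,0,0],"dr": [0,0,1]},{"dp": [0,0,0],"dr": [0,0,1]},{"dp": [0,0,0],"dr": [0,0,1]},{"dp": [0,0,0],"dr": [0,0,1]},{"dp": [0,0,0],"dr": [0,0,1]},{"dp": [0,0,0],"dr": [0,0,1]},{"dp": [0,0,0],"dr": [0,0,1]},{"dp": [0,0,0],"dr": [0,0,1]}]' --jaw 0 --newtons 40

```text
time: 2.55
tcp_pos: [0.2294, 0.6348, 0.2563]
tool_rot: [[0.94, 0.341, 0.0], [0.341, -0.94, -0.0], [0.0, 0.0, -1.0]]
wrist_force: [-0.7, 0.1, 0.4]
opening: -0.0002
```

Call:
carry_out --steps '[{"dp": [0,0,0],"dr": [0,0,1]},{"dp": [0,0,0],"dr": [0,0,1]},{"dp": [0,0,0],"dr": [0,0,1]},{"dp": [0,0,0],"dr": [0,0,1]},{"dp": [0,0,0],"dr": [0,0,0]}]'

```text
time: 3.18
tcp_pos: [0.2294, 0.6348, 0.2563]
tool_rot: [[1.0, 0.003, -0.0], [0.003, -1.0, -0.0], [-0.0, 0.0, -1.0]]
wrist_force: [0.4, 0.7, -0.2]
opening: -0.0002
```

Call:
carry_out --steps '[{"dp": [0.32,0.97,0],"dr": [0,0,0]},{"dp": [0.32,0.97,0],"dr": [0,0,0]},{"dp": [0.32,0.97,0],"dr": [0,0,0]},{"dp": [0.32,0.97,0],"dr": [0,0,0]},{"dp": [0.32,0.97,0],"dr": [0,0,0]},{"dp": [0.32,0.97,0],"dr": [0,0,0]},{"dp": [0.32,0.97,0],"dr": [0,0,0]},{"dp": [0.32,0.97,0],"dr": [0,0,0]},{"dp": [0.32,0.97,0],"dr": [0,0,0]},{"dp": [0.32,0.97,0],"dr": [0,0,0]}]'

```text
time: 4.42
tcp_pos: [0.3907, 0.1486, 0.2566]
tool_rot: [[1.0, 0.005, 0.001], [0.005, -1.0, 0.0], [0.001, -0.0, -1.0]]
wrist_force: [-0.4, 0.6, 0.2]
opening: -0.0
```

Call:
carry_out --steps '[{"dp": [0.3,0.97,0],"dr": [0,0,0]},{"dp": [0.3,0.97,0],"dr": [0,0,0]},{"dp": [0.3,0.97,0],"dr": [0,0,0]},{"dp": [0.3,0.97,0],"dr": [0,0,0]},{"dp": [0.3,0.97,0],"dr": [0,0,0]},{"dp": [0.2,0.97,0],"dr": [0,0,0]},{"dp": [0,0.8,0],"dr": [0,0,0]},{"dp": [0,0,0],"dr": [0,0,0]}]'

```text
time: 5.42
tcp_pos: [0.4761, -0.1827, 0.256]
tool_rot: [[1.0, 0.002, -0.001], [0.002, -1.0, -0.0], [-0.001, 0.0, -1.0]]
wrist_force: [0.5, 0.9, -0.3]
opening: 0.0002
```

Run:
```python
from plant import env
from H import *
for n in("scene","top"):
    p=env.camera(n);pickle.dump(p,open(f"{n}1.pkl","wb"));cv2.imwrite(f"pics/{n}1.png",p["image"])
    S=env.sense(); X=S["tcp_pos"]; print(X,proj(p,[X,X-[0,0,.025]]))
    c=(245,150) if n=="scene" else (340,215)
    crop(p,c,(65,55),6,f"pics/{n}1c.png",proj(p,[X-[0,0,.025]]))
```

```text
[ 0.47610597 -0.18145777  0.2561222 ] [[249.29212669 107.02811436]
 [249.74716883 116.53471248]]
pics/scene1c.png origin 180 95 scale 6 (660, 780, 3)
[ 0.47618982 -0.18064504  0.25626813] [[335.27108755 228.91051676]
 [333.75653771 230.50112204]]
pics/top1c.png origin 275 160 scale 6 (660, 780, 3)
```

View pics/scene1c.png

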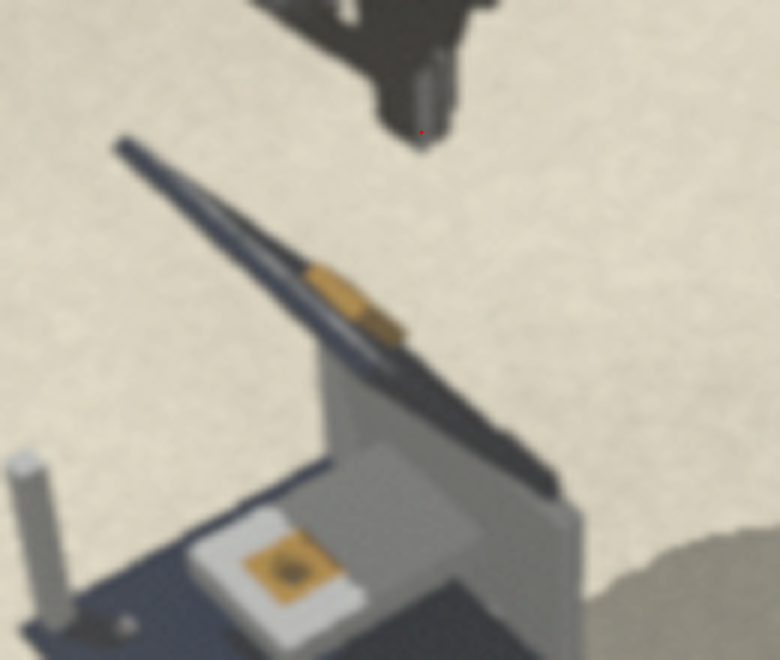

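View pics/top1c.png

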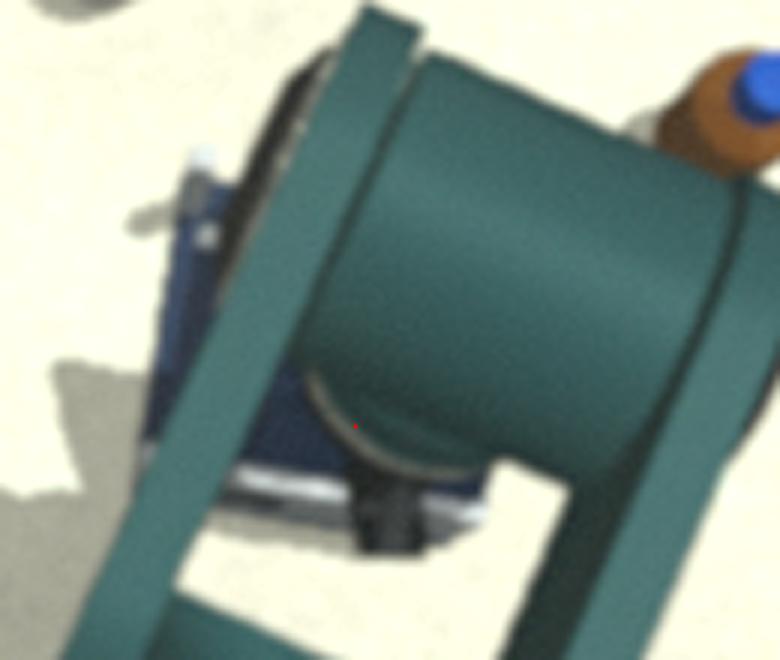

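The scene image shows the closed fingertips at crop (421,140), matching their projected position, so the calibration holds. Starting the push.

Call:
carry_out --steps '[{"dp": [0.35,0.08,0.17],"dr": [0,0,0]},{"dp": [0.35,0.08,0.17],"dr": [0,0,0]},{"dp": [0.24,0,0.18],"dr": [0,0,0]},{"dp": [0.21,0.03,0.186],"dr": [0,0,0]},{"dp": [0.21,0.03,0.186],"dr": [0,0,0]},{"dp": [0.147,0.02,0.2],"dr": [0,0,0]},{"dp": [0.147,0.02,0.2],"dr": [0,0,0]},{"dp": [0,0,0],"dr": [0,0,0]}]'

```text
time: 6.52
tcp_pos: [0.559, -0.1934, 0.1904]
tool_rot: [[1.0, 0.002, -0.002], [0.002, -1.0, 0.001], [-0.002, -0.001, -1.0]]
wrist_force: [-0.6, -0.7, 0.1]
opening: 0.0
```

Run:
```python
from plant import env
from H import *
p=env.camera("scene");crop(p,(245,160),(65,50),6,"pics/s2.png")
S=env.sense();print(S["tcp_pos"],S["wrist_force"])
```

```text
pics/s2.png origin 180 110 scale 6 (600, 780, 3)
[ 0.55888255 -0.19342878  0.19106165] [-0.14773857 -0.00204063  0.35256261]
```

View pics/s2.png

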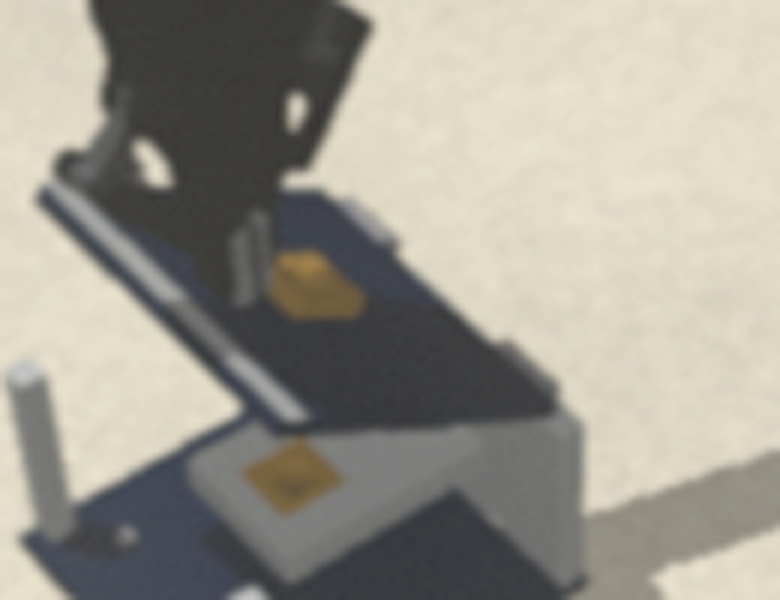

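The cover is following the fingertips (contact at crop 240,300), so I'll continue along the arc.

Call:
carry_out --steps '[{"dp": [0.08,0.013,0.19],"dr": [0,0,0]},{"dp": [0.08,0.013,0.19],"dr": [0,0,0]},{"dp": [0.08,0.013,0.19],"dr": [0,0,0]},{"dp": [0.03,0.003,0.19],"dr": [0,0,0]},{"dp": [0.03,0.003,0.19],"dr": [0,0,0]},{"dp": [0.03,0,0.15],"dr": [0,0,0]},{"dp": [0,0,0],"dr": [0,0,0]}]'

```text
time: 7.45
tcp_pos: [0.5752, -0.1955, 0.1358]
tool_rot: [[1.0, 0.002, -0.001], [0.002, -1.0, 0.001], [-0.001, -0.001, -1.0]]
wrist_force: [0.7, 0.4, -0.8]
opening: -0.0001
```

Call:
carry_out --steps '[{"dp": [0,0,0.06],"dr": [0,0,0]},{"dp": [0,0,0],"dr": [0,0,0]}]'

```text
time: 7.7
tcp_pos: [0.5755, -0.1956, 0.1337]
tool_rot: [[1.0, 0.002, 0.0], [0.002, -1.0, 0.0], [0.0, -0.0, -1.0]]
wrist_force: [0.1, 0.1, -0.4]
opening: 0.0003
```

Call:
carry_out --steps '[{"dp": [0,0,0.03],"dr": [0,0,0]},{"dp": [0,0,0.03],"dr": [0,0,0]}]'

```text
time: 7.95
tcp_pos: [0.5757, -0.1957, 0.1319]
tool_rot: [[1.0, 0.002, 0.001], [0.002, -1.0, -0.0], [0.001, 0.0, -1.0]]
wrist_force: [-6.5, 3.5, 20.3]
opening: 0.0001
```

Call:
carry_out --steps '[{"dp": [0,0,0.03],"dr": [0,0,0]},{"dp": [0,0,0.02],"dr": [0,0,0]}]'

```text
time: 8.2
tcp_pos: [0.5759, -0.1957, 0.1317]
tool_rot: [[1.0, 0.002, 0.002], [0.002, -1.0, -0.001], [0.002, 0.001, -1.0]]
wrist_force: [-16.7, 6.4, 39.3]
opening: 0.0003
```

Stop contact confirmed: fingertip is at z≈0.107 and the force is rising. Retracting now and heading for the rack.

Call:
carry_out --steps '[{"dp": [0,0,-0.3],"dr": [0,0,0]},{"dp": [0,0,-0.9],"dr": [0,0,0]},{"dp": [0,0,-0.95],"dr": [0,0,0]},{"dp": [-0.1,-0.9,-0.05],"dr": [0,0,0]},{"dp": [-0.1,-0.9,-0.05],"dr": [0,0,0]},{"dp": [-0.1,-0.9,-0.05],"dr": [0,0,0]},{"dp": [-0.1,-0.9,-0.05],"dr": [0,0,0]},{"dp": [-0.1,-0.9,-0.05],"dr": [0,0,0]},{"dp": [-0.1,-0.9,0],"dr": [0,0,0]},{"dp": [-0.1,-0.9,0],"dr": [0,0,0]}]' --jaw 0.6

```text
time: 9.45
tcp_pos: [0.5394, 0.1207, 0.2484]
tool_rot: [[1.0, 0.002, 0.0], [0.002, -1.0, 0.0], [0.0, -0.0, -1.0]]
wrist_force: [0.5, 0.4, 0.3]
opening: 0.0515
```

Run:
```python
from plant import env
from H import *
S=env.sense();print(S["tcp_pos"],S["wrist_force"],S["opening"])
s=env.camera("scene");t=env.camera("top");pickle.dump((s,t),open("p3.pkl","wb"))
crop(s,(232,178),(60,70),4,"pics/s3.png");crop(t,(333,220),(50,40),8,"pics/t3.png")
crop(s,(365,250),(40,40),8,"pics/s3r.png")
s0=pickle.load(open("scene0.pkl","rb"))
print("green top",at_z(s0,[(335-.5+316.5/10,225-.5+167.5/10)],.178))
```

```text
[0.53941516 0.1206762  0.24840522] [0.53643726 0.39901238 0.34932624] 0.0514981961293402
pics/s3.png origin 172 108 scale 4 (560, 480, 3)
pics/t3.png origin 283 180 scale 8 (640, 800, 3)
pics/s3r.png origin 325 210 scale 8 (640, 640, 3)
green top [[0.53486335 0.17191053 0.178     ]]
```

View pics/s3.png

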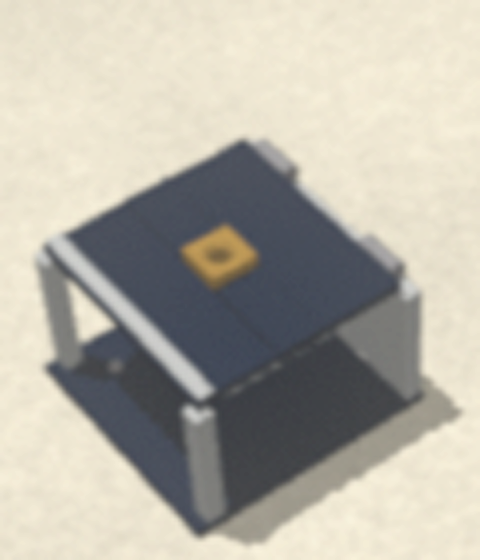

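View pics/t3.png

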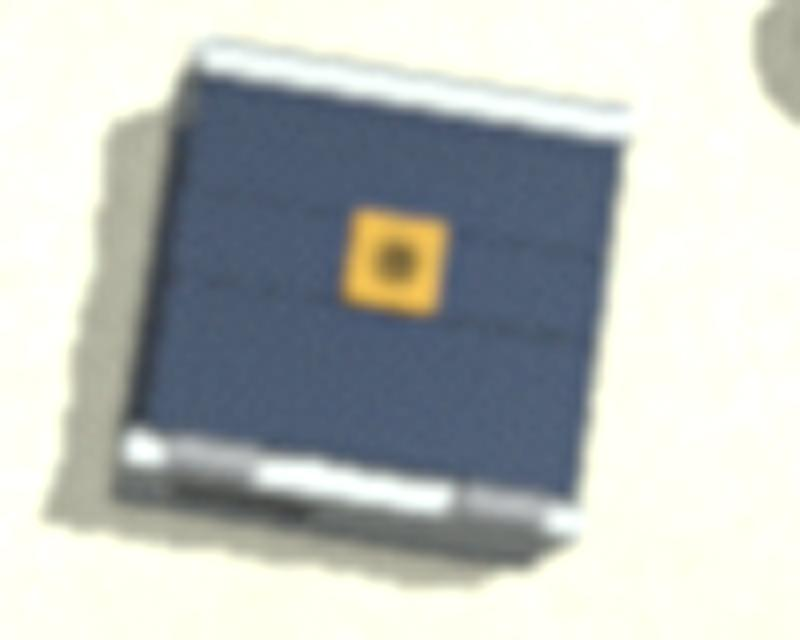

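View pics/s3r.png

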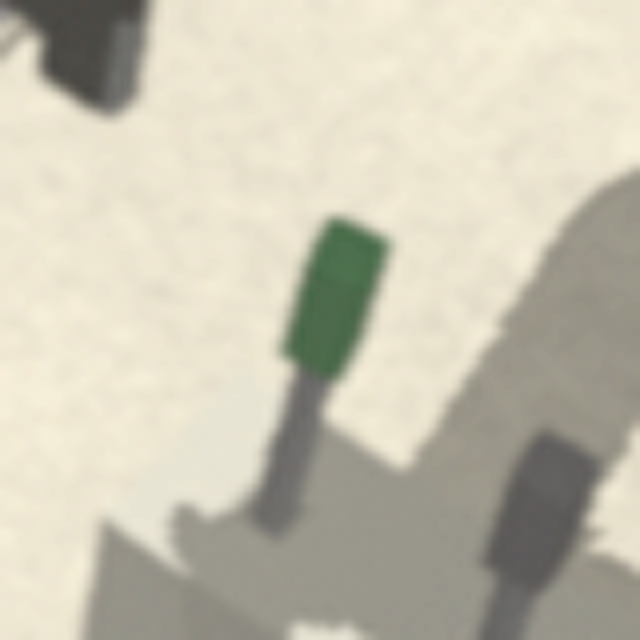

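Run:
```python
from H import *
s,t=pickle.load(open("p3.pkl","rb"))
for n,p,uv in(("s",s,(172-.5+219.5/4,108-.5+255.5/4)),("t",t,(283-.5+396.5/8,180-.5+262/8))):
    print(n,"hole",at_z(p,[uv],.115))
    h=cv2.cvtColor(p["image"],cv2.COLOR_BGR2HSV); x,y=map(int,uv)
    w=np.zeros(h.shape[:2],np.float32); b=p["image"].astype(float)
    m=np.clip((b[...,2]-b[...,0])/60,0,1); mm=np.zeros_like(m);mm[y-9:y+10,x-12:x+13]=m[y-9:y+10,x-12:x+13]; mm[mm<.3]=0
    yy,xx=np.mgrid[:420,:560]; c=((xx*mm).sum()/mm.sum(),(yy*mm).sum()/mm.sum()); print("brass centroid",c,uv,at_z(p,[c],.115),mm.sum())
    # free-edge corners check
for th in(0,.03):pass
print("cover free edge outer corners t",at_z(t,[(283-.5+205/8,180-.5+40/8),(283-.5+632/8,180-.5+107/8)],.107))
print("cover free edge outer corners s",at_z(s,[(172-.5+205/4,108-.5+402/4),(172-.5+52/4,108-.5+238/4)],.107))
```

```text
s hole [[ 0.54776736 -0.18939056  0.115     ]]
brass centroid (np.float64(226.45831153886388), np.float64(171.34072601736585)) (226.375, 171.375) [[ 0.54756909 -0.18933192  0.115     ]] 159.31666666666666
t hole [[ 0.54401918 -0.19267144  0.115     ]]
brass centroid (np.float64(331.8592417061611), np.float64(212.35521327014214)) (332.0625, 212.25) [[ 0.5437136  -0.19211588  0.115     ]] 140.66666666666669
cover free edge outer corners t [[ 0.62232641 -0.12736514  0.107     ]
 [ 0.6025682  -0.27615781  0.107     ]]
cover free edge outer corners s [[ 0.62168321 -0.1237662   0.107     ]
 [ 0.5976281  -0.27406645  0.107     ]]
```

Call:
carry_out --steps '[{"dp": [-0.1,-1,0],"dr": [0,0,0]},{"dp": [0,0,0.5],"dr": [0,0,0]},{"dp": [0,0,0],"dr": [0,0,0]}]'

```text
time: 9.93
tcp_pos: [0.5341, 0.169, 0.2216]
tool_rot: [[1.0, 0.003, -0.003], [0.003, -1.0, -0.001], [-0.003, 0.001, -1.0]]
wrist_force: [-0.2, -0.4, -0.0]
opening: 0.051
```

Run:
```python
from plant import env
from H import *
S=env.sense();print(S["tcp_pos"],S["wrist_force"],S["opening"])
s=env.camera("scene");t=env.camera("top")
crop(s,(365,245),(40,40),8,"pics/s4.png",proj(s,[S["tcp_pos"]-[0,0,.025]]));crop(t,(190,210),(40,35),8,"pics/t4.png")
```

```text
[0.53412296 0.16895525 0.22163397] [-0.19695613 -0.41475753 -0.02138202] 0.05098048360444469
pics/s4.png origin 325 205 scale 8 (640, 640, 3)
pics/t4.png origin 150 175 scale 8 (560, 640, 3)
```

View pics/s4.png

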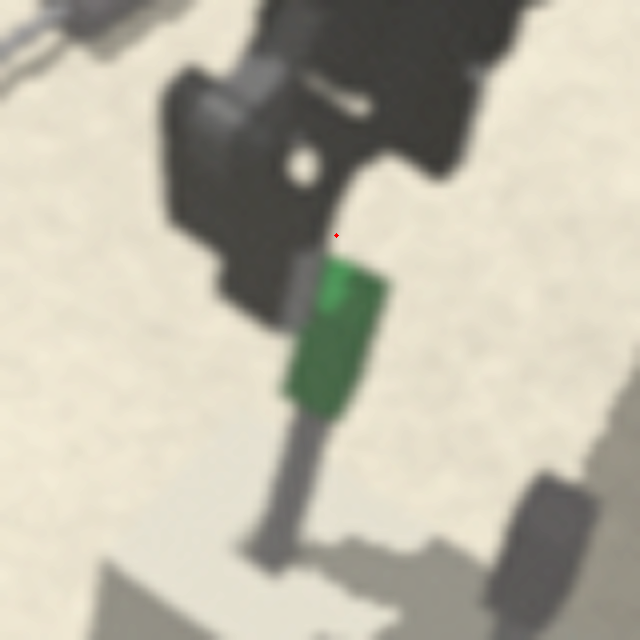

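View pics/t4.png

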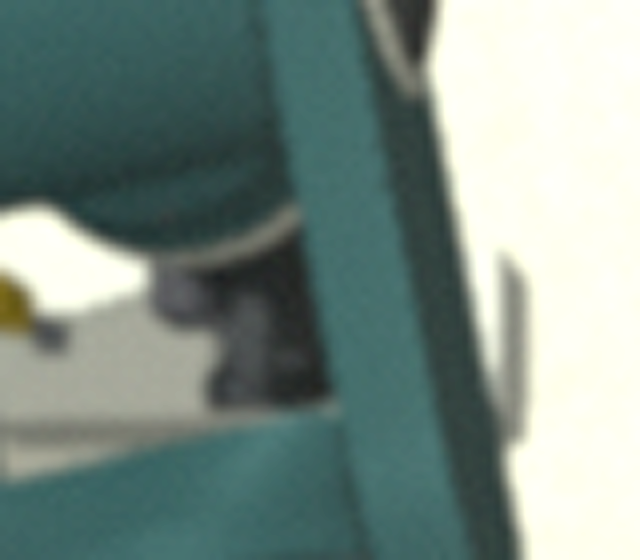

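Run:
```python
from H import *
s0=pickle.load(open("scene0.pkl","rb"));s1=pickle.load(open("scene1.pkl","rb"));s3,t3=pickle.load(open("p3.pkl","rb"))
ims=[]
for p in(s0,s1,s3):
    b=p["image"].astype(float); m=(b[...,1]-b[...,2]>12)&(b[...,1]-b[...,0]>5)
    m[:225]=0;m[270:]=0;m[:,:345]=0;m[:,385:]=0
    ys,xs=np.nonzero(m);print(m.sum(),xs.mean(),ys.mean(),xs.min(),xs.max(),ys.min(),ys.max())
    a=p["image"][225:290,345:390];ims.append(cv2.resize(a,None,fx=5.5,fy=5.5,interpolation=cv2.INTER_NEAREST))
cv2.imwrite("pics/cmp.png",np.hstack(ims))
```

```text
146 364.63698630136986 246.18493150684932 360 370 237 256
149 366.61744966442956 246.05369127516778 361 373 237 256
139 366.40287769784175 246.75539568345323 361 372 238 256
```

View pics/cmp.png

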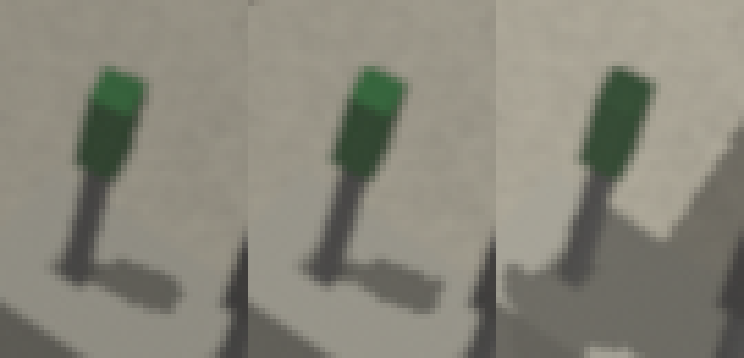

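Run:
```python
from H import *
s3,t3=pickle.load(open("p3.pkl","rb"))
print("green top s",at_z(s3,[(325-.5+352.5/8,210-.5+246/8)],.178), "base", at_z(s3,[(325-.5+275.5/8,210-.5+525/8)],.07))
crop(t3,(192,212),(30,25),12,"pics/t3r.png"); cv2.imwrite("pics/t3.png",t3["image"])
```

```text
green top s [[0.53003775 0.17379045 0.178     ]] base [[0.53776132 0.17526814 0.07      ]]
pics/t3r.png origin 162 187 scale 12 (600, 720, 3)
```

View pics/t3r.png

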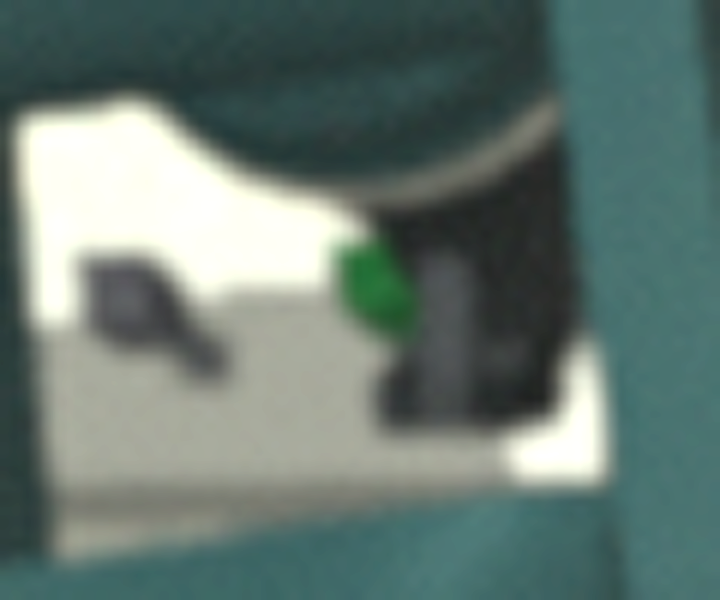

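Call:
carry_out --steps '[{"dp": [-0.05,-0.06,0.3],"dr": [0,0,0]},{"dp": [0,0,0.4],"dr": [0,0,0]},{"dp": [0,0,0.4],"dr": [0,0,0]},{"dp": [0,0,0.04],"dr": [0,0,0]},{"dp": [0,0,0],"dr": [0,0,0]}]'

```text
time: 10.65
tcp_pos: [0.5323, 0.1722, 0.1662]
tool_rot: [[1.0, 0.002, -0.0], [0.002, -1.0, -0.0], [-0.0, 0.0, -1.0]]
wrist_force: [-0.3, -0.7, -0.3]
opening: 0.0516
```

Call:
carry_out --steps '[{"dp": [0,0,0],"dr": [0,0,0]},{"dp": [0,0,0],"dr": [0,0,0]},{"dp": [0,0,0],"dr": [0,0,0]},{"dp": [0,0,0],"dr": [0,0,0]}]' --jaw 0 --newtons 70

```text
time: 11.15
tcp_pos: [0.5324, 0.1723, 0.1668]
tool_rot: [[1.0, 0.002, 0.001], [0.002, -1.0, 0.0], [0.001, -0.0, -1.0]]
wrist_force: [1.0, 0.3, 5.1]
opening: 0.016
```

Call:
carry_out --steps '[{"dp": [0,0,-0.3],"dr": [0,0,0]},{"dp": [0,0,-0.4],"dr": [0,0,0]},{"dp": [0,0,-0.5],"dr": [0,0,0]},{"dp": [0,0,-0.5],"dr": [0,0,0]},{"dp": [0,0,-0.5],"dr": [0,0,0]},{"dp": [0,0,-0.5],"dr": [0,0,0]},{"dp": [0,0,0],"dr": [0,0,0]}]'

```text
time: 12.02
tcp_pos: [0.5325, 0.1724, 0.3043]
tool_rot: [[1.0, 0.002, 0.003], [0.002, -1.0, 0.001], [0.003, -0.001, -1.0]]
wrist_force: [0.3, -0.6, -0.6]
opening: 0.0162
```

Run:
```python
from plant import env
from H import *
S=env.sense();print(S["tcp_pos"],S["wrist_force"],S["moment"],S["opening"])
s=env.camera("scene");pickle.dump((s,S),open("p5.pkl","wb"))
X=S["tcp_pos"];tip=X-[0,0,.159]
crop(s,(365,225),(50,50),6,"pics/s5.png",proj(s,[tip,X-[0,0,.025]]));print(proj(s,[tip]))
```

```text
[0.53248747 0.17237762 0.30426404] [ 0.30533762 -0.60414917 -0.63664733] [-0.01616165  0.00116169  0.01752649] 0.016238832433409546
pics/s5.png origin 315 175 scale 6 (600, 600, 3)
[[364.6322529  250.91658947]]
```

View pics/s5.png

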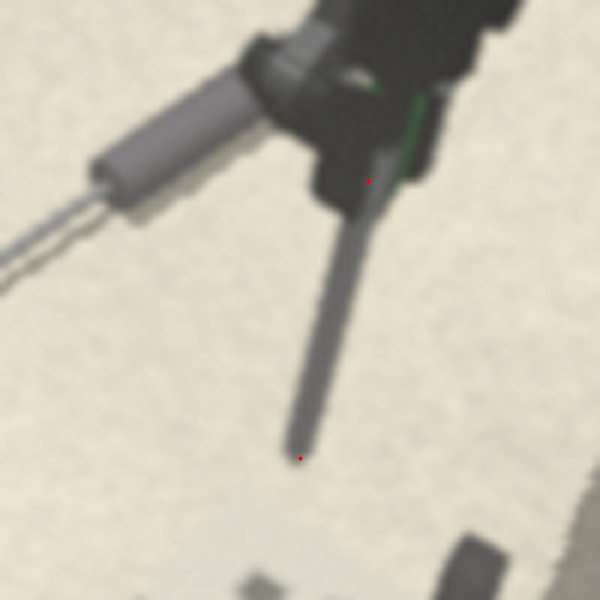

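Rod held upright: the tip shows at crop (298,458) against a predicted (300,458). Carrying it over the bushing.

Call:
carry_out --steps '[{"dp": [0.03,0.5,0],"dr": [0,0,0]},{"dp": [0.03,0.8,0],"dr": [0,0,0]},{"dp": [0.03,0.9,0],"dr": [0,0,0]},{"dp": [0.03,0.9,0],"dr": [0,0,0]},{"dp": [0.03,0.9,0],"dr": [0,0,0]},{"dp": [0.03,0.9,0],"dr": [0,0,0]},{"dp": [0.03,0.9,0],"dr": [0,0,0]},{"dp": [0.03,0.8,0],"dr": [0,0,0]},{"dp": [0.03,0.65,0],"dr": [0,0,0]},{"dp": [0,0,0],"dr": [0,0,0]}]'

```text
time: 13.32
tcp_pos: [0.5461, -0.1919, 0.2999]
tool_rot: [[1.0, -0.0, -0.002], [-0.0, -1.0, 0.001], [-0.002, -0.001, -1.0]]
wrist_force: [-0.3, 0.9, -1.3]
opening: 0.0161
```

Call:
carry_out --steps '[{"dp": [0,0,0.2],"dr": [0,0,0]},{"dp": [0,0,0.2],"dr": [0,0,0]},{"dp": [0,0,0],"dr": [0,0,0]},{"dp": [0,0,0],"dr": [0,0,0]}]'

```text
time: 13.82
tcp_pos: [0.5466, -0.1898, 0.2814]
tool_rot: [[1.0, 0.003, 0.0], [0.003, -1.0, -0.0], [0.0, 0.0, -1.0]]
wrist_force: [-0.4, 0.5, -0.8]
opening: 0.0161
```

```bash
cat > look.py <<'E'
import sys
from plant import env
from H import *
k=sys.argv[1]
S=env.sense();print(S["tcp_pos"],S["wrist_force"],S["moment"],S["opening"],S["time"]);print(S["tool_rot"].round(4))
s=env.camera("scene");t=env.camera("top");pickle.dump((s,t,S),open(f"p{k}.pkl","wb"))
tip=S["tcp_pos"]+S["tool_rot"][:,2]*.159
crop(s,(228,160),(35,30),11,f"pics/s{k}.png",proj(s,[tip]));print(proj(s,[tip]),tip)
crop(t,(333,220),(50,40),8,f"pics/t{k}.png",proj(t,[tip]))
E
python3 look.py 6
```

```text
[ 0.54656787 -0.18979478  0.28137048] [-0.37374494  0.47790172 -0.76688564] [-0.00800039 -0.07216441  0.00660504] 0.016060007974630423 13.825
[[ 1.0e+00  2.9e-03  2.0e-04]
 [ 2.9e-03 -1.0e+00 -0.0e+00]
 [ 2.0e-04  0.0e+00 -1.0e+00]]
pics/s6.png origin 193 130 scale 11 (660, 770, 3)
[[226.38627365 168.67400711]] [ 0.54659694 -0.18980107  0.12237049]
pics/t6.png origin 283 180 scale 8 (640, 800, 3)
```

View pics/s6.png

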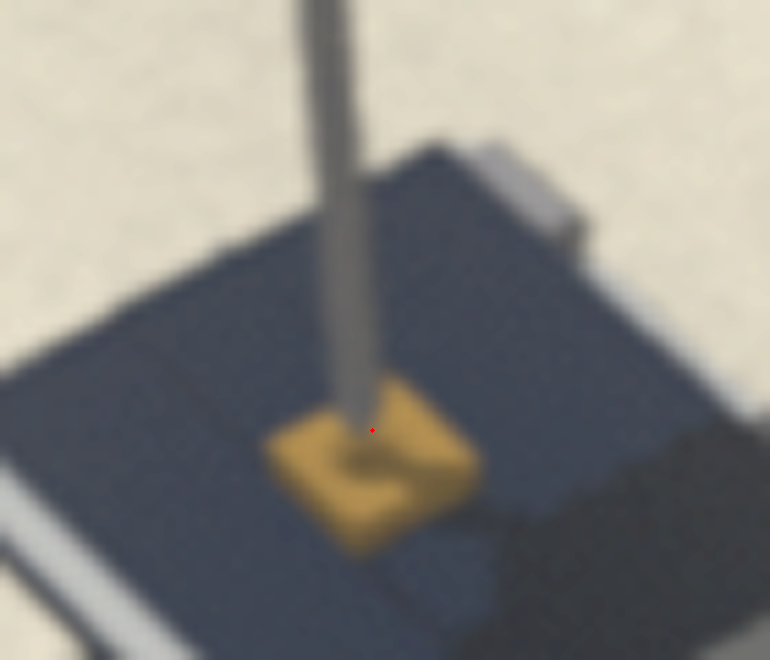

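View pics/t6.png

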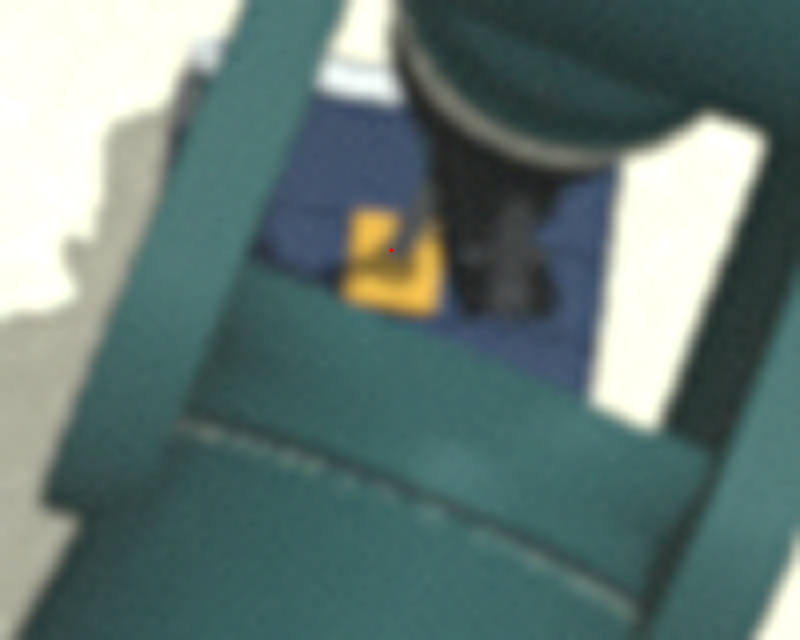

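Run:
```python
from H import *
s,t,S=pickle.load(open("p6.pkl","rb"))
X=S["tcp_pos"]
pts=[X-[0,0,.159-d] for d in (0,.02,.04,.06,.08,.1)]
print((proj(s,pts)-[193,130]+.5)*11-.5)
crop(s,(228,160),(35,30),11,"pics/s6b.png",proj(s,pts))
c=proj(s,[[.547,-.19,.115]])[0]
J=np.c_[proj(s,[[.548,-.19,.115]])[0]-c,proj(s,[[.547,-.189,.115]])[0]-c];print("px per mm",J,"inv",np.linalg.inv(J))
c=proj(t,[[.547,-.19,.115]])[0]
J=np.c_[proj(t,[[.548,-.19,.115]])[0]-c,proj(t,[[.547,-.189,.115]])[0]-c];print("top px per mm",J)
crop(t,(332,212),(20,16),20,"pics/t6b.png",proj(t,pts))
# rod left/right edges in scene rows
g=cv2.cvtColor(s["image"],cv2.COLOR_BGR2GRAY)
for r in (140,150,160,164):print(r,g[r,212:242].tolist())
```

```text
[[372.37601874 430.35317361]
 [364.95779389 359.44033965]
 [357.3213524  286.4785333 ]
 [349.45674304 211.3758786 ]
 [341.35339003 134.03481916]
 [333.00004257  54.35166488]]
pics/s6b.png origin 193 130 scale 11 (660, 770, 3)
px per mm [[-0.32765754  0.31270283]
 [ 0.2385936   0.22258721]] inv [[-1.50864372  2.11942619]
 [ 1.61713124  2.22078566]]
top px per mm [[-0.00051068 -0.36611189]
 [-0.36064122 -0.00926595]]
pics/t6b.png origin 312 196 scale 20 (640, 800, 3)
140 [151, 151, 151, 151, 152, 153, 154, 152, 129, 95, 74, 70, 79, 110, 140, 152, 154, 155, 155, 155, 155, 154, 153, 153, 154, 154, 153, 152, 153, 153]
150 [152, 152, 152, 146, 136, 118, 95, 74, 61, 61, 67, 71, 72, 68, 61, 54, 51, 53, 52, 53, 52, 52, 53, 53, 52, 51, 52, 54, 64, 77]
160 [52, 51, 52, 52, 53, 51, 52, 51, 51, 51, 59, 67, 71, 71, 68, 59, 53, 50, 53, 52, 51, 52, 51, 51, 51, 51, 52, 51, 51, 51]
164 [51, 51, 51, 51, 52, 52, 52, 49, 51, 51, 55, 65, 70, 71, 70, 71, 74, 67, 56, 51, 50, 50, 50, 51, 51, 50, 51, 51, 51, 50]
```

View pics/s6b.png

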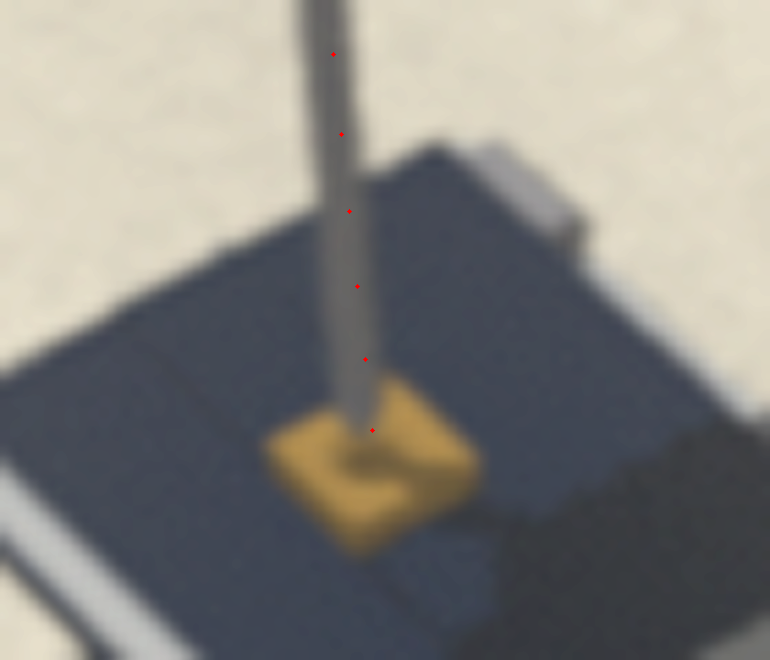

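View pics/t6b.png

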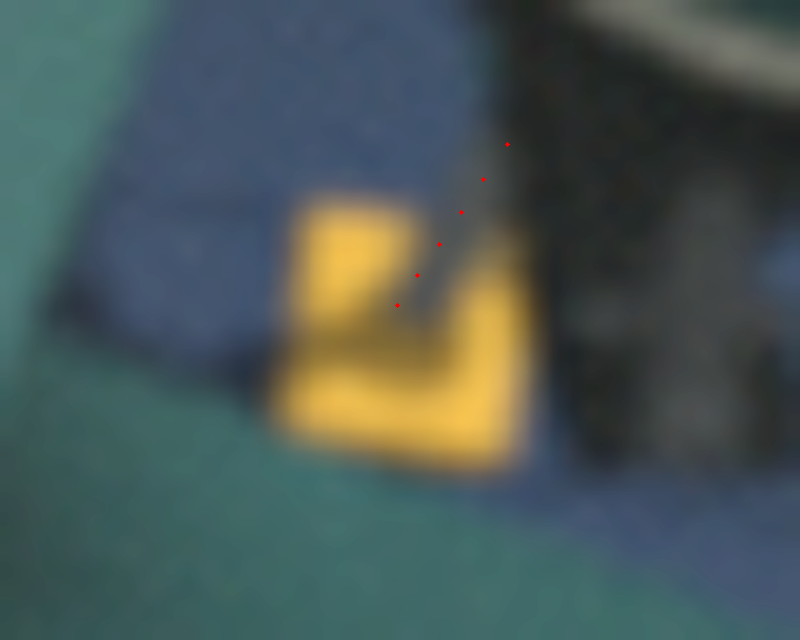

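In the scene image the rod tip (crop 359,430) is about 1 px left of the bore axis. The top image puts it about 0.6 px beyond the bore in x. I'll shift about 1 mm in −x and +y, then go down with force checks.

Call:
carry_out --steps '[{"dp": [-0.02,-0.02,0.06],"dr": [0,0,0]},{"dp": [0,0,0.08],"dr": [0,0,0]},{"dp": [0,0,0.06],"dr": [0,0,0]},{"dp": [0,0,0],"dr": [0,0,0]}]'

```text
time: 14.42
tcp_pos: [0.5454, -0.1892, 0.2708]
tool_rot: [[1.0, 0.002, -0.001], [0.002, -1.0, 0.0], [-0.001, -0.0, -1.0]]
wrist_force: [0.1, 0.5, -1.3]
opening: 0.0162
```

Tip at z≈0.112 with no contact force, so it's in the mouth. Continuing down.

Call:
carry_out --steps '[{"dp": [0,0,0.06],"dr": [0,0,0]},{"dp": [0,0,0.06],"dr": [0,0,0]},{"dp": [0,0,0],"dr": [0,0,0]}]'

```text
time: 14.8
tcp_pos: [0.5454, -0.1892, 0.2649]
tool_rot: [[1.0, 0.002, -0.0], [0.002, -1.0, 0.0], [-0.0, -0.0, -1.0]]
wrist_force: [0.2, -1.4, -0.6]
opening: 0.0161
```

```bash
python3 look.py 7
```

```text
[ 0.54540212 -0.18921024  0.26486274] [ 0.18582755 -1.41799325 -0.57463164] [-0.04605784  0.10280678  0.02356762] 0.01609197349917742 14.8
[[ 1.0e+00  2.3e-03 -5.0e-04]
 [ 2.3e-03 -1.0e+00  2.0e-04]
 [-5.0e-04 -2.0e-04 -1.0e+00]]
pics/s7.png origin 193 130 scale 11 (660, 770, 3)
[[227.53289881 173.69447318]] [ 0.54532661 -0.18918563  0.10586276]
pics/t7.png origin 283 180 scale 8 (640, 800, 3)
```

View pics/s7.png

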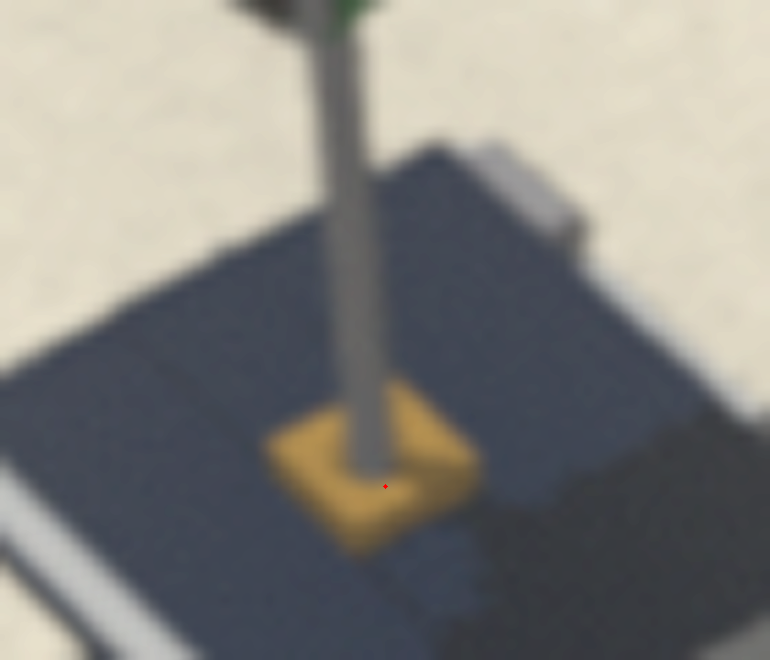

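View pics/t7.png

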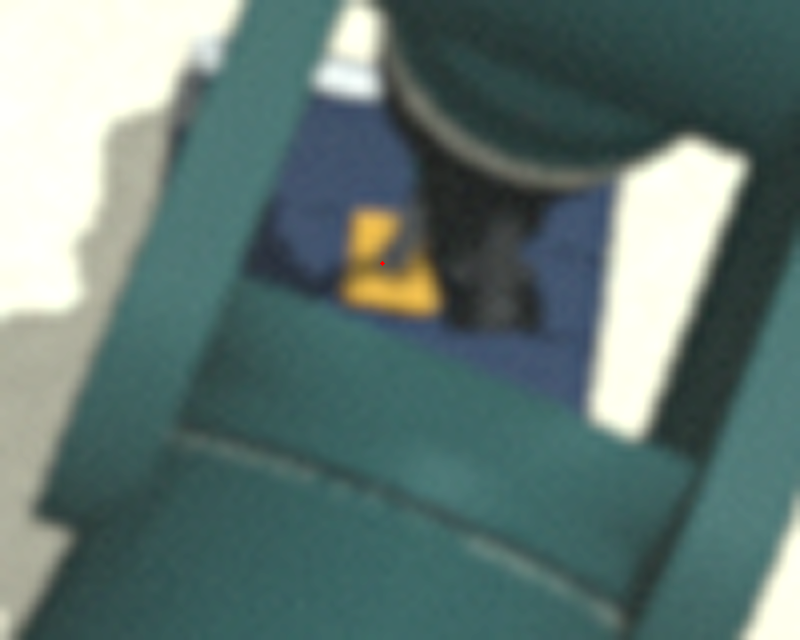

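Tip is about 9 mm inside the upper bushing with low forces. Advancing.

Call:
carry_out --steps '[{"dp": [0,0,0.06],"dr": [0,0,0]},{"dp": [0,0,0.06],"dr": [0,0,0]},{"dp": [0,0,0.08],"dr": [0,0,0]},{"dp": [0,0,0.1],"dr": [0,0,0]},{"dp": [0,0,0],"dr": [0,0,0]}]'

```text
time: 15.52
tcp_pos: [0.5454, -0.1892, 0.2496]
tool_rot: [[1.0, 0.002, -0.001], [0.002, -1.0, 0.0], [-0.001, -0.0, -1.0]]
wrist_force: [-0.6, -0.4, -0.9]
opening: 0.0161
```

Call:
carry_out --steps '[{"dp": [0,0,0.1],"dr": [0,0,0]},{"dp": [0,0,0.1],"dr": [0,0,0]},{"dp": [0,0,0.1],"dr": [0,0,0]},{"dp": [0,0,0.1],"dr": [0,0,0]},{"dp": [0,0,0],"dr": [0,0,0]}]'

```text
time: 16.15
tcp_pos: [0.5454, -0.1892, 0.2296]
tool_rot: [[1.0, 0.002, -0.001], [0.002, -1.0, 0.0], [-0.001, -0.0, -1.0]]
wrist_force: [-0.7, -0.9, -1.2]
opening: 0.0158
```

Call:
carry_out --steps '[{"dp": [0,0,0.1],"dr": [0,0,0]},{"dp": [0,0,0.1],"dr": [0,0,0]},{"dp": [0,0,0.06],"dr": [0,0,0]},{"dp": [0,0,0.06],"dr": [0,0,0]},{"dp": [0,0,0],"dr": [0,0,0]}]'

```text
time: 16.77
tcp_pos: [0.5454, -0.1892, 0.2139]
tool_rot: [[1.0, 0.002, -0.0], [0.002, -1.0, 0.0], [-0.0, -0.0, -1.0]]
wrist_force: [-1.3, -1.5, -2.8]
opening: 0.0162
```

Call:
carry_out --steps '[{"dp": [0,0,0.06],"dr": [0,0,0]},{"dp": [0,0,0.06],"dr": [0,0,0]},{"dp": [0,0,0.06],"dr": [0,0,0]},{"dp": [0,0,0],"dr": [0,0,0]}]'

```text
time: 17.27
tcp_pos: [0.5454, -0.1892, 0.2048]
tool_rot: [[1.0, 0.002, -0.0], [0.002, -1.0, 0.0], [-0.0, -0.0, -1.0]]
wrist_force: [-0.8, -2.5, -2.3]
opening: 0.0159
```

Call:
carry_out --steps '[{"dp": [0,0.01,0.08],"dr": [0,0,0]},{"dp": [0,0,0.08],"dr": [0,0,0]},{"dp": [0,0,0.08],"dr": [0,0,0]},{"dp": [0,0,0.08],"dr": [0,0,0]},{"dp": [0,0,0.08],"dr": [0,0,0]},{"dp": [0,0,0.02],"dr": [0,0,0]},{"dp": [0,0,0],"dr": [0,0,0]},{"dp": [0,0,0],"dr": [0,0,0]}]'

```text
time: 18.27
tcp_pos: [0.5454, -0.1897, 0.1841]
tool_rot: [[1.0, 0.002, -0.0], [0.002, -1.0, 0.0], [-0.0, -0.0, -1.0]]
wrist_force: [-1.5, -2.5, -2.5]
opening: 0.0159
```

```bash
sed -i 's/crop(s,(228,160),(35,30),11/crop(s,(232,165),(50,50),6/' look.py; python3 look.py 8
```

```text
[ 0.54542521 -0.18971233  0.18405   ] [-1.45570654 -2.45439001 -2.50658794] [-0.52992397  0.42736712  0.03578097] 0.01585391470620302 18.275
[[ 1.0e+00  2.3e-03 -3.0e-04]
 [ 2.3e-03 -1.0e+00  1.0e-04]
 [-3.0e-04 -1.0e-04 -1.0e+00]]
pics/s8.png origin 182 115 scale 6 (600, 600, 3)
[[229.81619168 197.36321718]] [ 0.54537467 -0.18970204  0.02505001]
pics/t8.png origin 283 180 scale 8 (640, 800, 3)
```

View pics/s8.png

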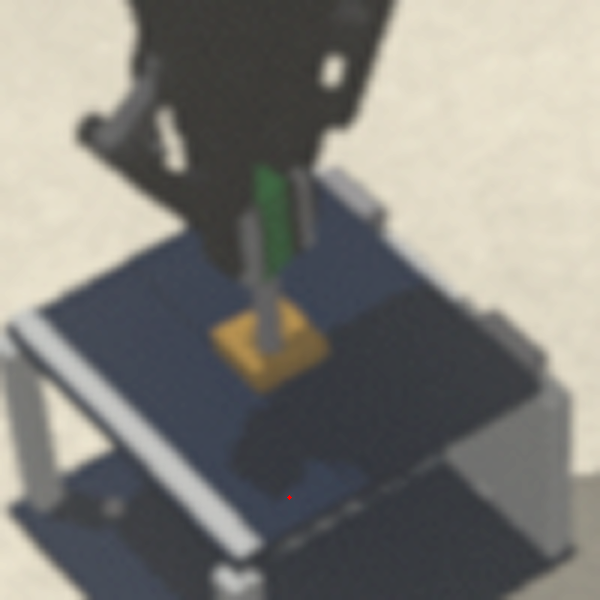

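Call:
carry_out --steps '[{"dp": [-0.01,0.016,0],"dr": [0,0,0]},{"dp": [0,0,0],"dr": [0,0,0]},{"dp": [0,0,0],"dr": [0,0,0]},{"dp": [0,0,0],"dr": [0,0,0]}]'

```text
time: 18.88
tcp_pos: [0.5451, -0.1905, 0.1843]
tool_rot: [[1.0, 0.002, 0.0], [0.002, -1.0, 0.0], [0.0, -0.0, -1.0]]
wrist_force: [-0.3, 0.4, -1.3]
opening: 0.0161
```

```bash
python3 look.py 9
python3 - <<'E'
from H import *
s,t,S=pickle.load(open("p9.pkl","rb"))
tip=S["tcp_pos"]+S["tool_rot"][:,2]*.1588
q=[tip+[a,b,.13] for a in(.008,-.008) for b in(.008,-.008)]+[tip+[0,0,z] for z in(.092,.11)]
crop(s,(228,155),(25,22),14,"pics/s9b.png",proj(s,q))
E
```

```text
[ 0.54507377 -0.19047313  0.18429797] [-0.27335106  0.41145184 -1.34752266] [ 0.05376954  0.0040267  -0.01598398] 0.016095841129288656 18.875
[[ 1.0e+00  2.3e-03  2.0e-04]
 [ 2.3e-03 -1.0e+00  1.0e-04]
 [ 2.0e-04 -1.0e-04 -1.0e+00]]
pics/s9.png origin 182 115 scale 6 (600, 600, 3)
[[229.66595604 197.06581316]] [ 0.54510975 -0.19046228  0.02529798]
pics/t9.png origin 283 180 scale 8 (640, 800, 3)
pics/s9b.png origin 203 133 scale 14 (616, 700, 3)
```

View pics/s9b.png

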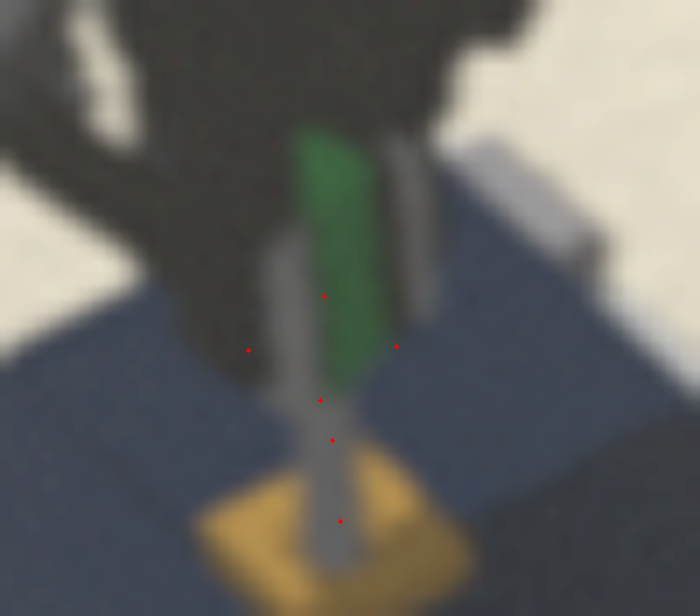

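View pics/t9.png

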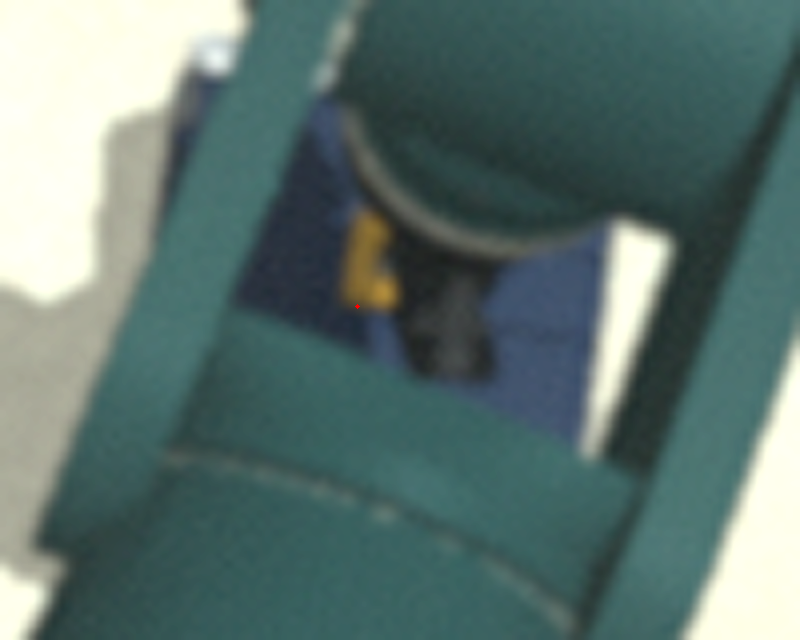

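Forces are now near zero, so the rod hangs free in both bores. The grip's lower edge at crop (340,395)–(390,335) agrees with a tip height of 25 mm. One full view before handing in.

Run:
```python
from H import *
s,t,S=pickle.load(open("p9.pkl","rb"));cv2.imwrite("pics/full9.png",np.hstack([s["image"][60:400,100:500],t["image"][60:400,80:480]]))
```

```text
(no output)
```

View pics/full9.png

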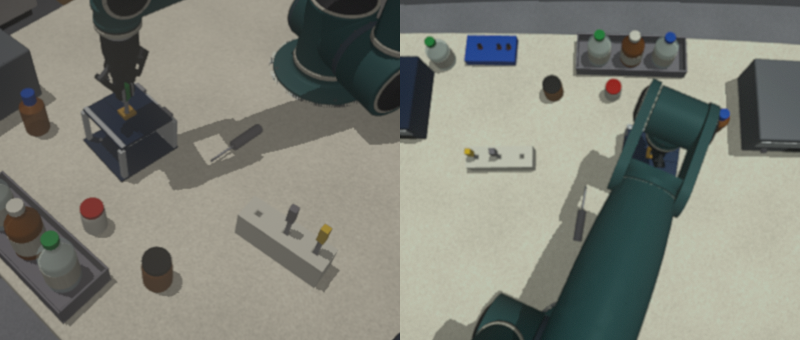

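The view shows the cover closed, the rod in the bushings, both spares in the rack, and the bottle, jars and screwdriver where they were. Handing in.

Run:
```python
from plant import env
S=env.sense();print(S["time"],S["tcp_pos"],S["wrist_force"],S["opening"]);print(env.hand_in())
```

```text
18.975 [ 0.54505639 -0.19047511  0.1842522 ] [0.23736094 0.41930559 0.69301271] 0.016125918857764255
the job is handed in; nothing more can be done
None
```

I folded the cover down onto its stop. I then took the green-grip rod from the rack, threaded it through both bushings, and handed the job in at 19 s while still holding it.

- **Cover:** the fingertips met the stop at z ≈ 107 mm with the force rising to 39 N vertically at the fingertips. Later pictures show the cover level.
- **Rod:** it is held with 70 N and the tool pointing straight down. The computed tip height is about 25 mm, so about 15 mm shows below the lower bushing and the tip is about 17 mm above the base plate. The last wrist forces were below 1 N, so it hangs free in both bores.
- **Surroundings:** both spare rods are still in the rack, and the bottle, jars and screwdriver look untouched.

**Not confirmed or disagreeing:**
- The tip itself is hidden under the cover. Its height comes from where the rod was grasped plus the arm's position, and the visible grip edge agrees to about 1 mm.
- The two cameras disagreed by about 3–4 mm on the bushing position. I settled this by comparing rod and bore in each picture, with force checks on the way down.
- The rod pressed lightly on the bores (about 3 N sideways), which a nudge of under 1 mm relieved.

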